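# Snap the lid on the folder tub and prove it by lifting

### The job

Close the white storage tub of bone folders: put the blue lid on it and press until both orange clips have snapped over the lid's edge. Then prove that the lid holds: lift the tub by the lid's grip alone, at least 5 cm clear of the bench, hold it there for a second, and set it back down upright on the bench without dropping it. Leave the glue pot, the green weight and the red spool where they are.

Things in the scene. Friction and masses are not known exactly. Their poses are not given: they have to be found in the camera images.
- tub: loose white open tub, 0.35 to 0.6 kg, 100 (its x) x 140 (its y) x 58 mm (z, up), walls and floor 4 mm; 184 mm long in y over its orange clips, which stand mid-way on both short ends and rise to 79.5 mm above its underside. Origin: centre of the underside. Two flat bone folders, 8 mm thick, lie on its floor.
- lid: loose blue lid, about 0.1 kg, 53 mm high, lying right way up on the bench: plug 87 (x) x 128 (y) x 22 mm with rounded lower edge, then flange 108 x 156 x 5 mm (z 22 to 27), then the grip. Origin: centre of the plug's underside; z up. Fits either way round, its x, y along the tub's. Home, the flange lies on the tub's rim: origin 36 mm above the tub's; play 1 mm up, 2 mm sideways.
- clip_a (a joint): sprung orange clip at the tub's +y end, hinged 15 mm above the tub's underside (rad): 0 = upright, sprung shut; grows outward. Its nose, a ramp from 79 down to 64 mm above the underside, ends 5 mm over the home flange's edge. Pressing the lid down spreads both clips to about 0.1, then they snap back to 0. It takes about 10 to 17 N in all.
- clip_b (a joint): sprung orange clip at the tub's -y end, hinged 15 mm above the tub's underside (rad): 0 = upright, sprung shut; grows outward. Its nose, a ramp from 79 down to 64 mm above the underside, ends 5 mm over the home flange's edge. Pressing the lid down spreads both clips to about 0.1, then they snap back to 0. It takes about 10 to 17 N in all.
- glue_pot: grey-brown stoneware pot, loose, 72 mm across, 65 mm high; bystander. Origin: centre of the underside.
- green_weight: dark green cloth-covered iron block, loose, 55 x 110 x 45 mm (x, y, z); bystander. Origin: centre of the underside.
- red_spool: wooden spool of red thread standing upright, loose, 42 mm across, 52 mm high; bystander. Origin: centre of the underside.
- lid_grip (a point): centre of the top of the lid's grip, an upright fin 14 (lid's x) x 70 (y) x 26 mm high standing on the flange, 27 to 53 mm above the lid's origin; to be pinched from above across x. Axes as the lid's.
- tub_mouth (a point): centre of the tub's mouth, 58 mm above its origin, at the height of the rim; the opening is 92 (x) x 132 mm (y). Axes as the tub's.

How it is judged:
On the way, in this order (a step that is already met when the one before it is completed fails the run):
1. the lid is snapped home on the tub, both clips closed over its edge (z of lid in the frame of tub between 0.033 and 0.0385 m and horizontal distance between lid and tub below 0.006 m and angle between the z axis of lid and the z axis of tub, either way round below 0.03 rad and value of joint each of clip_a, clip_b below 0.04 rad and height (world z) of tub below 0.006 m), for 0.2 s.
2. the tub hangs from the lid's grip, its underside at least 40 mm above the bench, the lid still home; the fingers touch the lid and not the tub (height (world z) of tub above 0.04 m and z of lid in the frame of tub below 0.0385 m and value of joint each of clip_a, clip_b below 0.04 rad and contact force between the fingers and lid above 1 N and contact force between the fingers and tub below 0.2 N), for 0.7 s.
At the end, for the whole second after the job is handed in: The tub stands upright on the bench at rest (underside within 4 mm of it, tilt under 0.05 rad) with the lid home: lid origin 33 to 38.5 mm above the tub's origin in the tub's frame, within 6 mm of its axis, level with it within 0.03 rad, and both clips closed (under 0.04 rad) (z of lid in the frame of tub between 0.033 and 0.0385 m and horizontal distance between lid and tub below 0.006 m and angle between the z axis of lid and the z axis of tub, either way round below 0.03 rad and value of joint each of clip_a, clip_b below 0.04 rad and height (world z) of tub below 0.004 m and angle between tub's own z axis and vertical below 0.05 rad and linear speed of each of tub, lid below 0.02 m/s); the robot touches nothing.
It fails at once if the tub is dropped: nothing holds it or the lid while it is more than 12 mm above the bench (height (world z) of tub above 0.012 m and contact force between the fingers and lid below 0.02 N and contact force between the fingers and tub below 0.02 N).
It fails at once if a bystander is moved by more than 25 mm (distance of any of glue_pot, green_weight, red_spool from where it was at the start of the episode above 0.025 m).
It also fails if it takes over 54 s, if anything falls off the work surface, if the arm or the gripper's body presses on something with over 40 N, if the wrist force passes 120 N, or if a joint passes its speed limit or range.

### The arm

A 7-joint arm with a two-finger parallel gripper is mounted at the origin on a cart in front of the work surface, level with it; the furniture and walls round the work are solid. World frame = base frame: x ahead of the robot, y to its left, z up, the work surface at z = 0. Lengths are in m, angles in rad, forces in N, time in s.
With the tool pointing down it reaches from about 0.4 to 0.85 m from the base axis. Payload 10.4 kg.
Tool frame: the origin (TCP) lies at the centre of the arm's flange, where the gripper is bolted on; the fingertips stand 182 mm ahead of it and the grasp point (between the pads) lies r.grasp_offset ahead of it (r.grasp_offset is the distance from the TCP to the grasp point, in m); z points along the fingers, y is the line along which they close (so a half turn about z gives the same grasp; the last joint's range is limited). The gripper opens to 87 mm and grips with 3 to 60 N. Pads are 19 mm wide; open, the fingers measure 117 mm over their backs; the gripper's body (75 mm by 190 mm) begins 51 mm behind the grasp point.
Start: joints at [-1.125, 0.332, -0.065, 1.46, 0.022, 1.35, -0.088], TCP at [0.282, 0.558, 0.405] pointing down, gripper open.
Joint ranges: [-2.6, 2.6], [-0.5, 2.12], [-1.47, 1.34], [0.16, 2.42], [-1.27, 4.41], [0.06, 2.06], [-2.6, 2.6]. Speed limits (rad/s): [2.22, 2.22, 2.79, 2.79, 3.14, 3.14, 3.14].

### API

Orientations are given as a unit quaternion [x, y, z, w].
In Python, from bench import status, vision, job, spotter, r gives the robot as it stands. The module is installed in compiled form; this text tells all that it offers.
- The arm moves only by the tool play_rows, never from a script. Its argument "series" is a list of rows, each a list of 6 numbers: the shift along the tool's x, y, z each as a share of 150 mm, from -1 to 1, then the turn, a rotation vector about the tool's x, y, z each as a share of 30 degrees, from -1 to 1. In form: [[x, y, z, ax, ay, az], ...]. A call has 1 to 5 rows; each row is the pose to reach, as a shift and turn from the pose commanded when the call began, along the tool's axes at that moment; what a row does not reach only later rows make up. A row lasts 1/10 s, in which the tool goes at most 50 mm and 8.59 degrees, less where a joint would pass 70% of its speed; a pose out of reach is approached as far as the arm can. A call with a number of a shift or a turn outside -1 to 1 is refused whole. A call with a gripper value outside its range is refused whole. "fingers" is the opening, from -1 (shut) to 1 (fully open), set as the call begins (left out, the last holds). The fingers move at their own pace and stop on an object; "squeeze" is the grip in N (left out, the last holds). Time passes only in rows, so rows that repeat a pose let the fingers close. It gives the time, the measured TCP pose, the force, the opening and the grip force at its end, in the units of the state.
- status.read_state(): the state, without advancing time (a new reading comes with each control period).
- vision.camera(name): name is "scene" or "side" or "wrist"; returns the picture (480x640x3 uint8, blue, green, red); there is no depth.
- vision.calibration(name): a dict with "fx", "fy", "cx", "cy" (pixels), "rvec" (rotation vector, rad) and "tvec" (3), from world to camera coordinates, as OpenCV has them; the wrist camera has in their place "T_tool_cam" (4x4, takes a point from camera to tool coordinates, whose origin is the TCP and whose axes are the flange's). Camera axes: x right, y down, z forward; pixel columns grow to the right and rows downward; lengths in m; the calibration is good to about 2 mm. A picture is of the moment at which its call begins: read the wrist's pose just before it. calibration takes no time and is no camera call.
- job.close_job(): hands the job in; it is judged then, once.
Trained networks look in the newest picture that a camera, given by its name, has taken for a name from the list of things; names that differ only in an ending like _2 or _b are one class to them, and where a whole thing is asked for, a point or a joint stands for the part that bears it (a point fixed in the world has none). Each returns a list of dicts, best first, with "conf" (0 to 1); they miss things now and then, are a little off and sometimes report something else, mostly with a low value. They report only what shows in the picture. A call takes as long as a camera call.
- spotter.boxes_of(camera, name): "point" ([x, y, z] in m, in world coordinates, good to about 4 mm: the middle of the surface that is visible of it).
- spotter.regions_of(camera, name): "pixels" (480x640 bool, what is visible of it).
The state is a dict: "time": time; "joint_positions": joint angles; "joint_vel": joint speeds; "joint_torque": joint torques, N m; "ee_pos": TCP position; "eef_rot": TCP orientation; "ft_force": force on the tool from outside, world axes, zero at the start; "torque": the same for the moment, N m; "width": finger opening in m; "grip_force": force on a finger pad.
Only numpy, scipy, OpenCV 4.12 (cv2) and the standard library are available. Lean on these libraries where they do the work, as an engineer would, in place of code of your own. Each camera call takes 0.05 s, during which the arm holds its last target. There are 200 camera calls.

## Working session

There is one attempt and no reset: what is moved stays moved. The work goes in short steps, Python scripts to look and compute and a tool call to move; the robot and the scene stay as the last step left them, time stands still between calls to the robot, and variables do not carry over. Pictures are saved under pics/ and viewed, at most 10 in all, crops included, and the job is handed in when it is done.

Besides the shell and the picture viewer there is one more tool, called after "Emit:" as name(argument=value, ...), one argument or row to a line, values as JSON. play_rows: Moves the arm, as the interface text tells. Shift numbers are shares of 150 mm and turn numbers shares of 30 degrees, none past 1 either way. Its arguments: {"type":"object","properties":{"series":{"type":"array","items":{"type":"array","items":{"type":"number"}}},"fingers":{"type":"number"},"squeeze":{"type":"number"}},"required":["series"]}

```bash
mkdir -p pics; cat > h.py <<'E'
import numpy as np, cv2
from scipy.spatial.transform import Rotation as R
from bench import status, vision, job, spotter, r
def cam(n):
    s=status.read_state(); im=vision.camera(n); c=vision.calibration(n)
    K=np.array([[c['fx'],0,c['cx']],[0,c['fy'],c['cy']],[0,0,1.]])
    if 'rvec' in c:
        Rw=cv2.Rodrigues(np.array(c['rvec'],float))[0]; t=np.array(c['tvec'],float).ravel()
    else:
        T=np.eye(4);T[:3,:3]=R.from_quat(s['eef_rot']).as_matrix();T[:3,3]=s['ee_pos']
        M=np.linalg.inv(T@np.array(c['T_tool_cam'])); Rw,t=M[:3,:3],M[:3,3]
    return im,K,Rw,t
def toplane(px,K,Rw,t,z):
    px=np.atleast_2d(np.array(px,float)); d=np.c_[px,np.ones(len(px))]@np.linalg.inv(K).T@Rw
    o=-Rw.T@t; return o+d*((z-o[2])/d[:,2])[:,None]
def proj(P,K,Rw,t):
    p=(np.atleast_2d(P)@Rw.T+t)@K.T; return p[:,:2]/p[:,2:]
E
python3 - <<'E'
from h import *
s=status.read_state();print(s, r.grasp_offset)
for n in('scene','side','wrist'):
    im,*_=cam(n);cv2.imwrite(f'pics/{n}0.png',im)
    if n!='wrist':
        for k in('tub','lid','lid_grip','clip_a','glue_pot','green_weight','red_spool'):
            print(n,k,[(np.round(d['point'],3),round(d['conf'],2)) for d in spotter.boxes_of(n,k)[:3]])
E
```

```text
{'time': 0.0, 'joint_positions': array([-1.12461509,  0.33287183, -0.06469187,  1.46092972,  0.02159337,
        1.34985928, -0.08846404]), 'joint_vel': array([ 9.42418995e-05,  2.82404473e-03, -9.82381891e-04, -7.82840246e-04,
       -3.66569195e-04, -3.16656715e-04,  1.58384047e-03]), 'joint_torque': array([ 8.95584321e-05, -6.23259258e+01,  2.47710018e-02, -3.89899457e+01,
       -6.13438594e-02,  3.96535336e-02,  1.10538006e-04]), 'ee_pos': array([0.28231776, 0.55747019, 0.40395929]), 'eef_rot': array([ 2.32227124e-01,  9.72661345e-01, -6.73885808e-04, -1.31145535e-04]), 'ft_force': array([ 0.31964255,  0.3628733 , -1.05921914]), 'torque': array([-0.06015946,  0.00753904, -0.00748939]), 'grip_force': 0.0, 'width': 0.08687994018435687} 0.1635
scene tub [(array([ 0.482, -0.191,  0.033]), 0.93)]
scene lid [(array([0.529, 0.132, 0.03 ]), 0.75)]
scene lid_grip [(array([0.527, 0.132, 0.027]), 0.62)]
scene clip_a [(array([ 0.483, -0.111,  0.072]), 0.66), (array([ 0.481, -0.19 ,  0.033]), 0.46)]
scene glue_pot [(array([0.724, 0.003, 0.043]), 0.56)]
scene green_weight [(array([0.705, 0.154, 0.045]), 0.77)]
scene red_spool [(array([ 0.682, -0.129,  0.042]), 0.97)]
side tub [(array([ 0.482, -0.176,  0.036]), 0.73)]
side lid [(array([0.536, 0.131, 0.026]), 0.8)]
side lid_grip [(array([0.533, 0.125, 0.027]), 0.76), (array([0.713, 0.141, 0.046]), 0.6)]
side clip_a [(array([ 0.477, -0.274,  0.052]), 0.71), (array([ 0.489, -0.116,  0.07 ]), 0.54)]
side glue_pot [(array([ 0.736, -0.013,  0.045]), 0.97)]
side green_weight [(array([0.713, 0.14 , 0.046]), 0.77)]
side red_spool [(array([ 0.696, -0.129,  0.038]), 0.78)]
```

View pics/scene0.png

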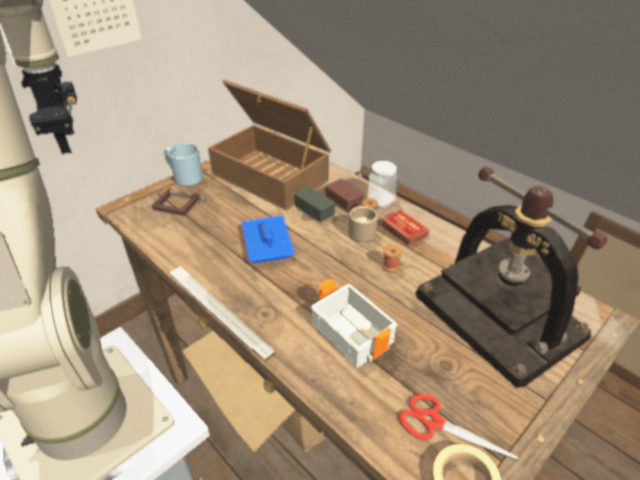

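View pics/side0.png

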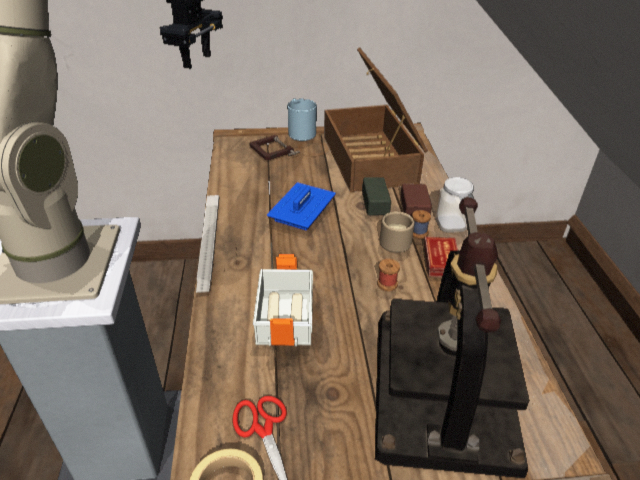

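Scene: lid at about (267,238), tub at (353,325). Side: lid (302,205), tub (285,307) with its clips along world y. Next I fit poses to the silhouettes in both views.

```bash
cat >> h.py <<'E'
def box(sx,sy,z0,z1,cx=0,cy=0):
    return np.array([[cx+a*sx/2,cy+b*sy/2,z] for a in(-1,1) for b in(-1,1) for z in(z0,z1)])
LID=[box(85,126,0,22),box(108,156,22,27),box(14,70,27,53)]
TUB=[box(100,140,0,58)]
CL=[box(30,0.1,0,0)]
def pose(P,x,y,yaw,z=0): return P/1000@R.from_euler('z',yaw).as_matrix().T+[x,y,z]
def sil(parts,p,K,Rw,t,z=0):
    m=np.zeros((480*2,640*2),np.uint8)
    for P in parts:
        q=proj(pose(P,*p,z),K,Rw,t)*2+.5
        cv2.fillConvexPoly(m,cv2.convexHull(np.round(q*16).astype(np.int32)),1,shift=4)
    return m
def blue(im):
    h=cv2.cvtColor(im,cv2.COLOR_BGR2HSV); return cv2.inRange(h,(108,130,60),(125,255,255))//255
def big(m):
    n,l,s,_=cv2.connectedComponentsWithStats(m.astype(np.uint8)); return (l==1+np.argmax(s[1:,4])).astype(np.uint8)
def fit(parts,views,x0,z=0):
    from scipy.optimize import minimize
    V=[(cv2.resize(m,None,fx=2,fy=2,interpolation=cv2.INTER_LINEAR) if 0 else np.kron(m,np.ones((2,2),np.uint8)),k) for m,k in views]
    def f(p):
        c=0
        for m,k in V:
            s=sil(parts,(p[0],p[1],p[2]),*k,z); c+=1-(s&m).sum()/max(1,(s|m).sum())
        return c/len(V)
    S=lambda d,a:np.array([x0]+[np.array(x0)+np.eye(3)[i]*[d,d,a] for i in range(3)])
    b=None
    for d,a in((.02,.3),(-.015,-.2),(.006,.05)):
        q=minimize(f,x0 if b is None else b.x,method='Nelder-Mead',options=dict(initial_simplex=S(d,a) if b is None else b.x+S(d,a)-np.array(x0),xatol=1e-4,fatol=1e-5))
        if b is None or q.fun<b.fun:b=q
    return b.x,b.fun
def togo(g,yaw=None):
    """print shift (shares) from present TCP to TCP position g, and turn share about tool z so tool y is along yaw (mod pi)"""
    s=status.read_state(); Rt=R.from_quat(s['eef_rot']).as_matrix()
    print('TCP',np.round(s['ee_pos'],4),'shift',np.round(Rt.T@(np.array(g)-s['ee_pos'])/.15,3),end=' ')
    if yaw is not None:
        cur=np.arctan2(Rt[1,1],Rt[0,1]); d=(cur-yaw+np.pi/2)%np.pi-np.pi/2
        print('yawturn',round(d/np.radians(30),3),'(z down) q7',round(s['joint_positions'][6],2),end=' ')
    print('t',round(s['time'],2),'tiltz',np.round(Rt[:,2],4))
E
python3 - <<'E'
from h import *
np.set_printoptions(suppress=True)
print(np.round(vision.calibration('wrist')['T_tool_cam'],3),vision.calibration('wrist')['fx'])
vl=[];vt=[]
for n in('scene','side'):
    im,*k=cam(n); vl.append((big(blue(im)),k))
    g=[d for d in spotter.regions_of(n,'tub')]
    m=g[0]['pixels']; vt.append((np.array(m).astype(np.uint8),k)); print(n,vl[-1][0].sum(),m.sum())
    print(fit(LID,vl[-1:],[.53,.13,0.2]),fit(TUB,vt[-1:],[.482,-.19,0]))
a=fit(LID,vl,[.53,.13,0.2]);print(a,fit(LID,vl,[.53,.13,-.4]));b=fit(TUB,vt,[.482,-.19,0]);print(b)
togo([a[0][0],a[0][1],.42],a[0][2])
E
```

```text
[[-0.    -0.959 -0.283  0.078]
 [ 1.    -0.    -0.001 -0.   ]
 [ 0.001 -0.283  0.959  0.02 ]
 [ 0.     0.     0.     1.   ]] 423.6947209883157
scene 562 1911
(array([ 0.53779049,  0.1480299 , -0.52771898]), np.float64(0.714902807775378)) (array([ 0.482, -0.19 ,  0.   ]), np.float64(1.0))
side 1815 3916
(array([ 0.53819706,  0.1490874 , -0.52921451]), np.float64(0.07189542483660127)) (array([ 0.48120294, -0.19191822, -0.09412753]), np.float64(0.2091974256009681))
(array([ 0.53730056,  0.14918169, -0.52731844]), np.float64(0.3935069290486431)) (array([ 0.53629477,  0.14667119, -0.53539232]), np.float64(0.39395975089378393))
(array([ 0.48120294, -0.19191822, -0.09412753]), np.float64(0.604598712800484))
TCP [0.2824 0.5576 0.4048] shift [-2.746 -1.661 -0.102] yawturn -2.888 (z down) q7 -0.09 t 1.05 tiltz [-0.      0.0001 -1.    ]
```

Emit:
play_rows(
  series=[
    [-0.915, -0.554, 0, 0, 0, -0.96],
    [-0.915, -0.554, 0, 0, 0, -0.96],
    [-0.915, -0.554, 0, 0, 0, -0.96],
    [-0.915, -0.554, 0, 0, 0, -0.96],
  ],
)

```text
time: 1.45
ee_pos: [0.3707, 0.4169, 0.4052]
eef_rot: [-0.016, 1.0, -0.001, 0.001]
ft_force: [-0.0, 0.8, 0.6]
width: 0.0871
grip_force: 0.0
```

Emit:
play_rows(
  series=[
    [-0.535, -0.926, 0, 0, 0, -0.96],
    [-0.535, -0.926, 0, 0, 0, -0.96],
    [-0.535, -0.926, 0, 0, 0, -0.96],
    [-0.535, -0.926, 0, 0, 0, -0.96],
  ],
)

```text
time: 1.85
ee_pos: [0.4542, 0.2816, 0.405]
eef_rot: [-0.266, 0.964, -0.0, 0.0]
ft_force: [-0.2, -0.4, 0.3]
width: 0.0869
grip_force: 0.0
```

Emit:
play_rows(
  series=[
    [-0.02, -1, 0, 0, 0, -0.96],
    [-0.02, -1, 0, 0, 0, -0.96],
    [-0.02, -1, 0, 0, 0, -0.96],
    [-0.02, -1, 0, 0, 0, -0.96],
    [-0.02, -1, 0, 0, 0, -0.96],
  ],
)

```text
time: 2.35
ee_pos: [0.5327, 0.1548, 0.4048]
eef_rot: [-0.495, 0.869, -0.001, 0.0]
ft_force: [0.2, -0.7, 0.1]
width: 0.0872
grip_force: 0.0
```

```bash
python3 - <<'E'
from h import *
im,*k=cam('wrist'); m=big(blue(im)); a=fit(LID,[(m,k)],[.537,.148,-.53]); print(a,m.sum())
e=cv2.resize(sil(LID,a[0],*k),(640,480),interpolation=cv2.INTER_NEAREST)
c,_=cv2.findContours(e,0,2); cv2.drawContours(im,c,-1,(0,255,255),1); cv2.imwrite('pics/w1.png',im)
togo([a[0][0],a[0][1],.3],a[0][2])
E
```

```text
(array([ 0.53668185,  0.14508877, -0.53627187]), np.float64(0.7475662238964509)) 5763
TCP [0.5318 0.157  0.4047] shift [ 0.052 -0.069  0.698] yawturn 0.002 (z down) q7 2.25 t 2.4 tiltz [-0.e+00  1.e-04 -1.e+00]
```

View pics/w1.png

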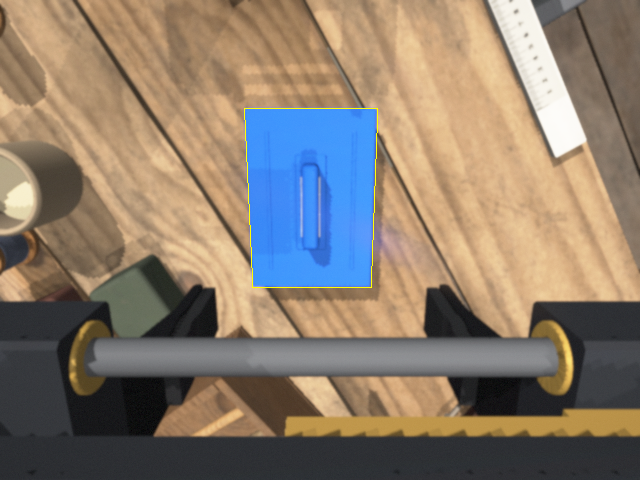

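The wrist view shows the lid at (311,200) with its fin upright at (311,207), and the fitted outline matches. I'll fix the mask and refit before descending.

```bash
sed -i 's/(108,130,60)/(98,130,60)/' h.py; python3 - <<'E'
from h import *
im,*k=cam('wrist'); m=big(blue(im)); a=fit(LID,[(m,k)],[.537,.148,-.53]); print(a,m.sum())
p=a[0]; print(proj(pose(box(14,70,53,53),*p),*k)[::2])
togo([p[0],p[1],.040+r.grasp_offset],p[2])
E
```

```text
(array([ 0.53694705,  0.14505824, -0.53660663]), np.float64(0.03702491957031462)) 22075
[[315.64165635 163.1257057 ]
 [315.83643277 249.299527  ]
 [297.56994011 163.10570031]
 [298.78803168 249.27794204]]
TCP [0.5312 0.1584 0.4047] shift [ 0.058 -0.079  1.341] yawturn 0.005 (z down) q7 2.25 t 2.45 tiltz [-3.e-04  6.e-04 -1.e+00]
```

Emit:
play_rows(
  series=[
    [0.058, -0.075, 0.4, 0, 0, 0],
    [0.058, -0.075, 0.8, 0, 0, 0],
    [0.058, -0.075, 0.9, 0, 0, 0],
    [0.058, -0.075, 0.9, 0, 0, 0],
    [0.058, -0.075, 0.9, 0, 0, 0],
  ],
)

```text
time: 2.95
ee_pos: [0.5366, 0.1461, 0.2707]
eef_rot: [-0.497, 0.868, 0.0, 0.0]
ft_force: [-0.1, -0.6, 0.2]
width: 0.0873
grip_force: 0.0
```

```bash
python3 - <<'E'
from h import *
im,*k=cam('wrist'); cv2.imwrite('pics/w2.png',im); m=big(blue(im)); a=fit(LID,[(m,k)],[.537,.145,-.536]); print(a,m.sum())
p=a[0]; print(proj(pose(box(14,70,53,53),*p),*k)[::2])
togo([p[0],p[1],.212],p[2])
E
```

```text
(array([ 0.53713558,  0.14500677, -0.53322107]), np.float64(0.1735041674224993)) 43287
[[332.04547626 207.83503372]
 [330.76310088 339.34594342]
 [302.61614601 207.77437895]
 [303.9558511  339.28875661]]
TCP [0.5372 0.146  0.2719] shift [ 0.007 -0.003  0.399] yawturn 0.004 (z down) q7 2.3 t 3.0 tiltz [ 0.0023  0.0013 -1.    ]
```

View pics/w2.png

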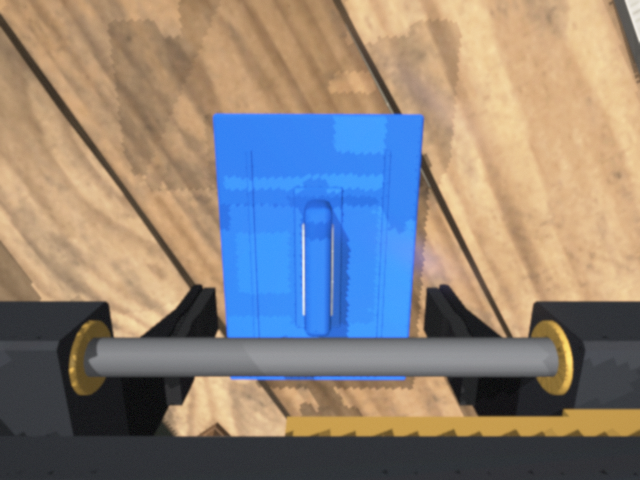

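The fin sits at x 303–332, y 200–335, between the fingers as predicted. I'll descend and grip.

Emit:
play_rows(
  series=[
    [0.007, 0, 0.3, 0, 0, 0],
    [0.007, 0, 0.4, 0, 0, 0],
    [0.007, 0, 0.4, 0, 0, 0],
    [0.007, 0, 0.4, 0, 0, 0],
  ],
)

```text
time: 3.4
ee_pos: [0.5368, 0.1443, 0.2114]
eef_rot: [-0.497, 0.868, -0.0, 0.001]
ft_force: [0.1, -0.8, 0.2]
width: 0.0868
grip_force: 0.0
```

Emit:
play_rows(
  series=[
    [0, 0, 0, 0, 0, 0],
    [0, 0, 0, 0, 0, 0],
    [0, 0, 0, 0, 0, 0],
    [0, 0, 0, 0, 0, 0],
    [0, 0, 0, 0, 0, 0],
  ],
  fingers=-1,
  squeeze=45,
)

```text
time: 3.9
ee_pos: [0.5362, 0.1439, 0.2098]
eef_rot: [-0.496, 0.868, 0.0, 0.0]
ft_force: [0.0, 0.5, 0.0]
width: 0.0547
grip_force: 0.0
```

Emit:
play_rows(
  series=[
    [0, 0, 0, 0, 0, 0],
    [0, 0, 0, 0, 0, 0],
    [0, 0, 0, 0, 0, 0],
  ],
)

```text
time: 4.2
ee_pos: [0.5362, 0.1438, 0.2097]
eef_rot: [-0.497, 0.868, 0.0, 0.0]
ft_force: [-0.4, -1.1, -0.3]
width: 0.0313
grip_force: 0.1
```

Emit:
play_rows(
  series=[
    [0, 0, 0, 0, 0, 0],
    [0, 0, 0, 0, 0, 0],
    [0, 0, 0, 0, 0, 0],
    [0, 0, 0, 0, 0, 0],
  ],
)

```text
time: 4.6
ee_pos: [0.5362, 0.1439, 0.2098]
eef_rot: [-0.497, 0.868, 0.0, 0.0]
ft_force: [0.0, -0.2, 0.0]
width: 0.0137
grip_force: 45.0
```

Emit:
play_rows(
  series=[
    [0, 0, -0.5, 0, 0, 0],
    [0, 0, -1, 0, 0, 0],
    [0, 0, -1, 0, 0, 0],
    [0, 0, -1, 0, 0, 0],
  ],
)

```text
time: 5.0
ee_pos: [0.5376, 0.1441, 0.367]
eef_rot: [-0.496, 0.868, -0.001, 0.006]
ft_force: [0.9, 0.7, -0.6]
width: 0.0136
grip_force: 45.0
```

```bash
python3 - <<'E'
from h import *
togo([.4812,-.192,.42],-.05)
E
```

```text
TCP [0.5376 0.1441 0.367 ] shift [ 2.119 -0.814 -0.367] yawturn -0.92 (z down) q7 2.29 t 5.0 tiltz [ 0.0105  0.0042 -0.9999]
```

Emit:
play_rows(
  series=[
    [0.81, -0.06, -0.9, 0, 0, 1],
    [0.81, -0.06, -0.9, 0, 0, 1],
    [0.81, -0.06, -0.9, 0, 0, 1],
    [0.81, -0.06, -0.9, 0, 0, 1],
    [0.81, -0.06, -0.9, 0, 0, 1],
  ],
)

```text
time: 5.5
ee_pos: [0.4819, 0.0314, 0.4982]
eef_rot: [-0.252, 0.968, -0.0, 0.003]
ft_force: [0.6, -0.4, -1.2]
width: 0.0139
grip_force: 45.0
```

Emit:
play_rows(
  series=[
    [0, 0, 0, 0, 0, 1],
    [0, 0, 0, 0, 0, 1],
    [0, 0, 0, 0, 0, 1],
    [0, 0, 0, 0, 0, 1],
    [0, 0, 0, 0, 0, 1],
  ],
)

```text
time: 6.0
ee_pos: [0.4825, 0.0354, 0.4933]
eef_rot: [0.004, 1.0, -0.0, -0.001]
ft_force: [0.3, 0.9, -0.3]
width: 0.0136
grip_force: 45.0
```

```bash
python3 - <<'E'
from h import *
im,*k=cam('wrist'); cv2.imwrite('pics/w3.png',im)
np.savez('w3.npz',im=im,K=k[0],R=k[1],t=k[2])
g=spotter.regions_of('wrist','tub'); print([(d['conf'],d['pixels'].sum()) for d in g])
if g:
    m=np.array(g[0]['pixels']).astype(np.uint8); print(fit(TUB,[(m,k)],[.4812,-.192,0]))
for n in('scene','side'):
    i,*kk=cam(n); cv2.imwrite(f'pics/{n}3.png',i); np.savez(n+'3.npz',im=i,K=kk[0],R=kk[1],t=kk[2])
togo([.48,-.19,.42],-.05)
E
```

```text
[(0.97, np.int64(13809))]
(array([ 0.48120831, -0.19405524, -0.09664809]), np.float64(0.2725332504134217))
TCP [0.4824 0.0348 0.4942] shift [ 0.008 -1.499  0.495] yawturn -2.915 (z down) q7 1.39 t 6.2 tiltz [-6.e-04 -1.e-04 -1.e+00]
```

View pics/w3.png

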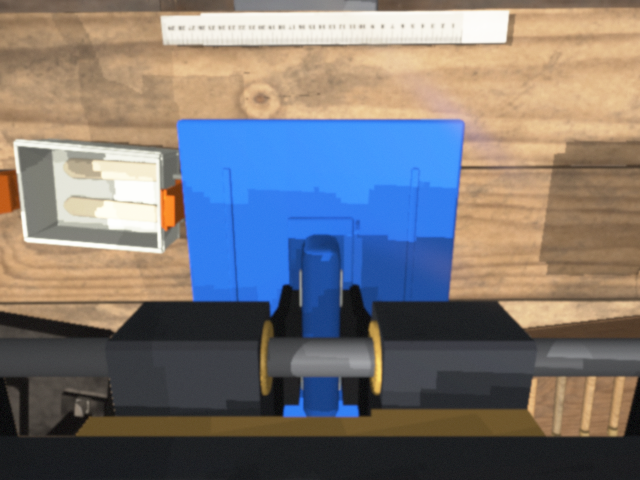

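The tub shows at left with its rim at roughly (16,140), (163,150), (163,250), (22,241). The held lid's near edge runs from (179,120) to (463,120). I'll zoom in on the rim corners.

```bash
python3 - <<'E'
from h import *
d=np.load('w3.npz');im=d['im'];k=(d['K'],d['R'],d['t'])
c=im[120:270,0:200]; cv2.imwrite('pics/crop3.png',cv2.resize(c,None,fx=4,fy=4,interpolation=cv2.INTER_CUBIC))
# lid in tool: flange corners at plane
c=vision.calibration('wrist');T=np.array(c['T_tool_cam'])
for px in([179.5,120.5],[463,120.5]):
    d_=T[:3,:3]@np.linalg.inv(k[0])@[*px,1]; o=T[:3,3]; print(px,np.round(o+d_*((.1828-o[2])/d_[2]),4))
E
```

```text
[179.5, 120.5] [ 0.0764 -0.0521  0.1828]
[463, 120.5] [0.0764 0.0527 0.1828]
```

View pics/crop3.png

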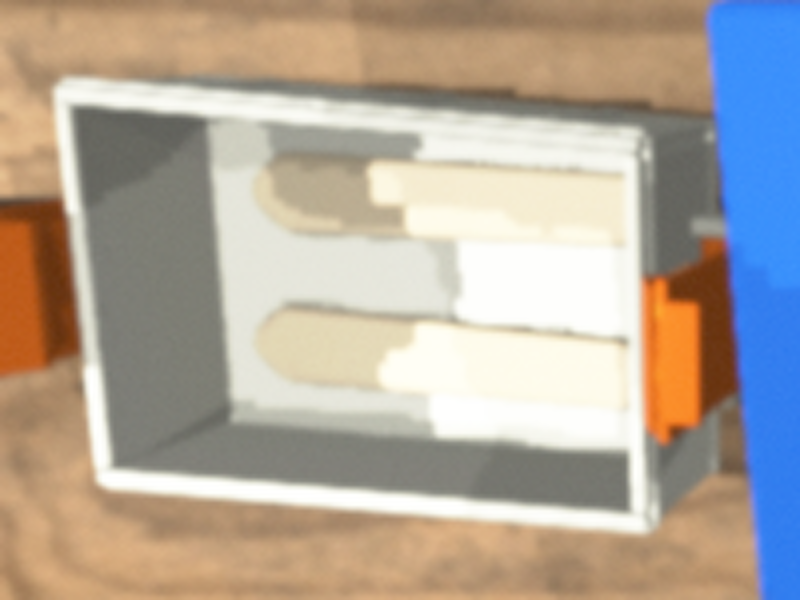

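```bash
python3 - <<'E'
from h import *
from scipy.optimize import least_squares
d=np.load('w3.npz');k=(d['K'],d['R'],d['t'])
px=np.array([[57,80],[645,128],[655,528],[101,487]])/4+[-.4,119.6]
W=toplane(px,*k,.058);print(np.round(W,4)); print('sides',np.round([np.linalg.norm(W[i]-W[i-1]) for i in range(4)],4))
M=np.array([[-50,-70,58],[-50,70,58],[50,70,58],[50,-70,58.]])
f=lambda p:(pose(M,*p)-W)[:,:2].ravel()
q=least_squares(f,[.48,-.19,0]);print(q.x,np.round(q.fun*1000,1))
# overlay on side, scene
for n in('scene3','side3'):
    e=np.load(n+'.npz');kk=(e['K'],e['R'],e['t']);im=e['im'].copy()
    pts=np.round(proj(pose(M,*q.x),*kk)*16).astype(np.int32)
    P=proj(pose(M,*q.x),*kk);lo=(P.min(0)-25).astype(int);hi=(P.max(0)+25).astype(int)
    c=cv2.resize(im[lo[1]:hi[1],lo[0]:hi[0]],None,fx=4,fy=4,interpolation=cv2.INTER_CUBIC)
    cv2.polylines(c,[np.round((P-lo+.5)*4).astype(np.int32)],True,(0,0,255),1); globals()[n]=c
h=max(scene3.shape[0],side3.shape[0]);o=np.zeros((h,scene3.shape[1]+side3.shape[1],3),np.uint8)
o[:scene3.shape[0],:scene3.shape[1]]=scene3;o[:side3.shape[0],scene3.shape[1]:]=side3
s=min(1,800/o.shape[1],600/h);cv2.imwrite('pics/ov3.png',cv2.resize(o,None,fx=s,fy=s))
E
```

```text
[[ 0.4234 -0.2579  0.058 ]
 [ 0.4357 -0.1186  0.058 ]
 [ 0.5368 -0.1275  0.058 ]
 [ 0.5248 -0.2681  0.058 ]]
sides [0.1019 0.1399 0.1015 0.1411]
[ 0.48019754 -0.19300787 -0.08905899] [ 0.7 -0.4  0.9 -0.3 -0.6 -0.3 -1.   0.9]
```

View pics/ov3.png

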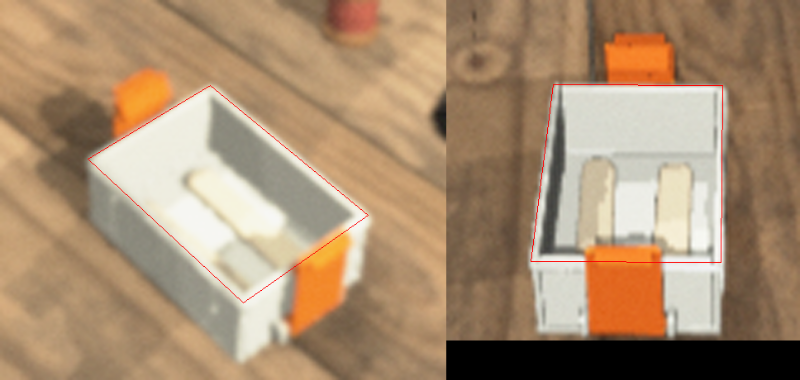

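The fit puts the tub at (0.480, -0.193), yaw -0.089. Sides and overlays agree to 1–2 mm. Moving above it.

Emit:
play_rows(
  series=[
    [0.01, -1, 0.3, 0, 0, 1],
    [0.01, -1, 0.3, 0, 0, 1],
    [0.01, -1, 0.3, 0, 0, 1],
    [0.01, -1, 0.3, 0, 0, 1],
  ],
)

```text
time: 6.6
ee_pos: [0.4782, -0.1214, 0.4481]
eef_rot: [0.269, 0.963, -0.001, -0.001]
ft_force: [0.2, -0.1, -1.8]
width: 0.0139
grip_force: 45.0
```

Emit:
play_rows(
  series=[
    [-0.25, -0.43, 0.3, 0, 0, 1],
    [-0.25, -0.43, 0.3, 0, 0, 1],
    [-0.25, -0.43, 0.3, 0, 0, 1],
    [-0.25, -0.43, 0.3, 0, 0, 1],
  ],
)

```text
time: 7.0
ee_pos: [0.4789, -0.191, 0.4038]
eef_rot: [0.506, 0.862, -0.0, -0.001]
ft_force: [0.3, 1.0, -1.1]
width: 0.0139
grip_force: 45.0
```

Emit:
play_rows(
  series=[
    [0, 0, 0.25, 0, 0, 1],
    [0, 0, 0.25, 0, 0, 1],
    [0, 0, 0.25, 0, 0, 1],
    [0, 0, 0.25, 0, 0, 1],
  ],
)

```text
time: 7.4
ee_pos: [0.4793, -0.1899, 0.3668]
eef_rot: [0.711, 0.703, -0.0, -0.0]
ft_force: [0.1, 0.0, -1.3]
width: 0.0135
grip_force: 45.0
```

```bash
python3 - <<'E'
from h import *
togo([.4803,-.1914,.33],-.089)
E
```

```text
TCP [ 0.4793 -0.1899  0.3668] shift [-0.01   0.007  0.245] yawturn 0.147 (z down) q7 0.33 t 7.4 tiltz [-6.e-04  1.e-04 -1.e+00]
```

Emit:
play_rows(
  series=[
    [-0.01, 0.007, 0.25, 0, 0, 0.147],
    [-0.01, 0.007, 0.45, 0, 0, 0.147],
    [-0.01, 0.007, 0.45, 0, 0, 0.147],
    [-0.01, 0.007, 0.45, 0, 0, 0.147],
    [-0.01, 0.007, 0.45, 0, 0, 0.147],
  ],
)

```text
time: 7.9
ee_pos: [0.4809, -0.1918, 0.3014]
eef_rot: [0.736, 0.677, 0.001, 0.001]
ft_force: [-0.1, -0.3, -0.9]
width: 0.0141
grip_force: 45.0
```

```bash
python3 - <<'E'
from h import *
togo([.4803,-.1914,.28],-.089)
p=[.4803,-.193,-.089]
o=[]
for n in('scene','side'):
    im,*k=cam(n); s=status.read_state(); z=s['ee_pos'][2]-.2098
    M=np.array([[-50,-70,58],[-50,70,58],[50,70,58],[50,-70,58.]])
    F=np.array([[-54,-78,24.5],[-54,78,24.5],[54,78,24.5],[54,-78,24.5]])
    P=proj(pose(M,*p),*k); lo=(P.min(0)-30).astype(int);hi=(P.max(0)+25).astype(int)
    c=cv2.resize(im[lo[1]:hi[1],lo[0]:hi[0]],None,fx=4,fy=4,interpolation=cv2.INTER_CUBIC)
    for Q,col in((P,(0,0,255)),(proj(pose(F,*p,z),*k),(0,255,255))):
        cv2.polylines(c,[np.round((Q-lo+.5)*4).astype(np.int32)],True,col,1)
    o.append(c)
h=max(c.shape[0] for c in o); o=[np.pad(c,((0,h-c.shape[0]),(0,0),(0,0))) for c in o]; o=np.hstack(o)
s=min(1,800/o.shape[1],600/h);cv2.imwrite('pics/ov4.png',cv2.resize(o,None,fx=s,fy=s))
togo([.4803,-.1914,.28],-.089)
E
```

```text
TCP [ 0.4809 -0.1918  0.3014] shift [ 0.002 -0.005  0.143] yawturn 0.009 (z down) q7 0.3 t 7.9 tiltz [ 2.3e-03 -4.0e-04 -1.0e+00]
TCP [ 0.4808 -0.1917  0.3013] shift [ 0.002 -0.004  0.142] yawturn 0.009 (z down) q7 0.3 t 8.0 tiltz [ 2.5e-03 -2.0e-04 -1.0e+00]
```

View pics/ov4.png

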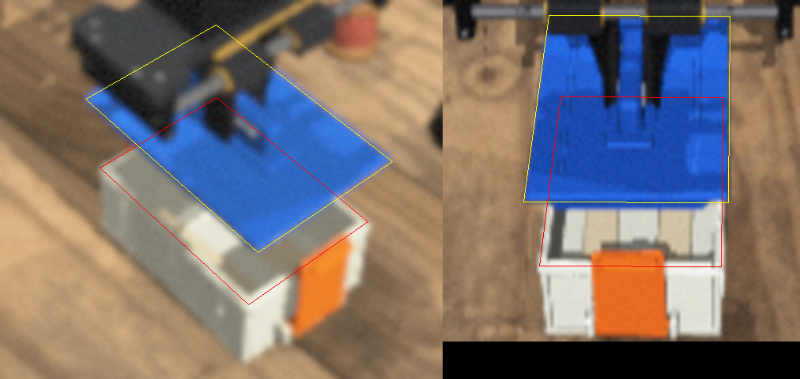

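Both outlines (lid yellow, tub red) match the pictures in both views, so the lid is aligned. I'll descend slowly while watching the force.

Emit:
play_rows(
  series=[
    [0.002, -0.004, 0.1, 0, 0, 0],
    [0.002, -0.004, 0.16, 0, 0, 0],
    [0.002, -0.004, 0.2, 0, 0, 0],
    [0.002, -0.004, 0.2, 0, 0, 0],
  ],
)

```text
time: 8.4
ee_pos: [0.4796, -0.1911, 0.2693]
eef_rot: [0.736, 0.676, -0.0, -0.0]
ft_force: [0.7, -0.7, -0.1]
width: 0.0137
grip_force: 45.0
```

Emit:
play_rows(
  series=[
    [0, 0, 0.02, 0, 0, 0],
    [0, 0, 0.04, 0, 0, 0],
    [0, 0, 0.06, 0, 0, 0],
    [0, 0, 0.06, 0, 0, 0],
  ],
)

```text
time: 8.8
ee_pos: [0.4804, -0.1915, 0.262]
eef_rot: [0.737, 0.676, 0.001, 0.001]
ft_force: [-1.4, -0.9, 10.1]
width: 0.0137
grip_force: 56.6
```

Emit:
play_rows(
  series=[
    [0, 0, 0.03, 0, 0, 0],
    [0, 0, 0.05, 0, 0, 0],
    [0, 0, 0.05, 0, 0, 0],
  ],
)

```text
time: 9.1
ee_pos: [0.4806, -0.1917, 0.2542]
eef_rot: [0.737, 0.676, 0.001, 0.001]
ft_force: [2.6, -1.4, 2.5]
width: 0.0139
grip_force: 56.2
```

Emit:
play_rows(
  series=[
    [0, 0, 0.03, 0, 0, 0],
    [0, 0, 0.05, 0, 0, 0],
    [0, 0, 0.05, 0, 0, 0],
  ],
)

```text
time: 9.4
ee_pos: [0.4809, -0.1919, 0.2471]
eef_rot: [0.736, 0.676, 0.001, 0.002]
ft_force: [2.3, -2.4, 6.8]
width: 0.014
grip_force: 49.2
```

Emit:
play_rows(
  series=[
    [0, 0, 0.015, 0, 0, 0],
    [0, 0, 0.025, 0, 0, 0],
    [0, 0, 0.025, 0, 0, 0],
  ],
)

```text
time: 9.7
ee_pos: [0.481, -0.192, 0.2456]
eef_rot: [0.737, 0.676, 0.002, 0.001]
ft_force: [-10.6, 3.6, 38.4]
width: 0.0134
grip_force: 52.2
```

```bash
python3 - <<'E'
from h import *
s=status.read_state();print(s['ft_force'],s['torque'])
o=[]
for n,p in(('scene',None),('side',None)):
    im,*k=cam(n); P=proj(pose(TUB[0],.4803,-.193,-.089),*k); lo=(P.min(0)-22).astype(int);hi=(P.max(0)+22).astype(int)
    o.append(cv2.resize(im[lo[1]:hi[1],lo[0]:hi[0]],(400,400*(hi-lo)[1]//(hi-lo)[0]),interpolation=cv2.INTER_CUBIC))
h=max(c.shape[0] for c in o); o=np.hstack([np.pad(c,((0,h-c.shape[0]),(0,0),(0,0))) for c in o]); cv2.imwrite('pics/o5.png',o)
togo([.4803,-.1914,.2458],-.089)
E
```

```text
[-10.55500015   3.59323108  38.41046434] [0.22768468 2.63815206 0.0154837 ]
TCP [ 0.481  -0.192   0.2456] shift [ 0.004 -0.005 -0.002] yawturn 0.008 (z down) q7 0.34 t 9.8 tiltz [ 4.2e-03 -1.0e-04 -1.0e+00]
```

View pics/o5.png

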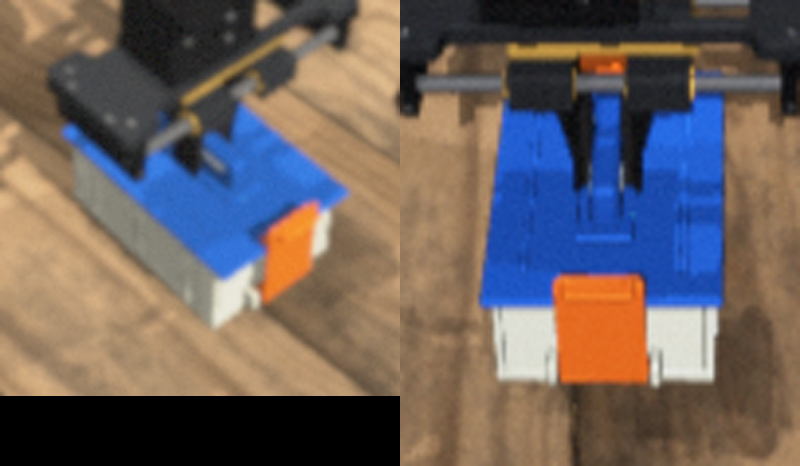

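The lid sits on the rim at the home height (TCP 0.2456), and both clips are over its edge. The force rose to 38 N because it has bottomed out. I'll relax the pressure and then lift.

Emit:
play_rows(
  series=[
    [0, 0, -0.025, 0, 0, 0],
    [0, 0, -0.025, 0, 0, 0],
    [0, 0, -0.025, 0, 0, 0],
    [0, 0, -0.025, 0, 0, 0],
  ],
  squeeze=60,
)

```text
time: 10.2
ee_pos: [0.4799, -0.1911, 0.2458]
eef_rot: [0.736, 0.677, 0.0, -0.0]
ft_force: [-1.1, 1.6, 6.4]
width: 0.0138
grip_force: 63.0
```

Emit:
play_rows(
  series=[
    [0, 0, -0.02, 0, 0, 0],
    [0, 0, -0.05, 0, 0, 0],
    [0, 0, -0.1, 0, 0, 0],
    [0, 0, -0.16, 0, 0, 0],
    [0, 0, -0.22, 0, 0, 0],
  ],
)

```text
time: 10.7
ee_pos: [0.4797, -0.1912, 0.2794]
eef_rot: [0.737, 0.676, 0.0, -0.0]
ft_force: [0.7, -0.7, -6.7]
width: 0.0135
grip_force: 62.6
```

Emit:
play_rows(
  series=[
    [0, 0, -0.07, 0, 0, 0],
    [0, 0, -0.14, 0, 0, 0],
    [0, 0, -0.2, 0, 0, 0],
    [0, 0, -0.24, 0, 0, 0],
    [0, 0, -0.26, 0, 0, 0],
  ],
)

```text
time: 11.2
ee_pos: [0.4798, -0.1912, 0.3185]
eef_rot: [0.737, 0.676, 0.0, 0.0]
ft_force: [0.0, -0.3, -7.4]
width: 0.0137
grip_force: 62.6
```

Emit:
play_rows(
  series=[
    [0, 0, 0, 0, 0, 0],
    [0, 0, 0, 0, 0, 0],
    [0, 0, 0, 0, 0, 0],
    [0, 0, 0, 0, 0, 0],
    [0, 0, 0, 0, 0, 0],
  ],
)

```text
time: 11.7
ee_pos: [0.4797, -0.1912, 0.3175]
eef_rot: [0.737, 0.676, -0.0, -0.0]
ft_force: [-1.0, -0.3, -6.3]
width: 0.0136
grip_force: 62.6
```

```bash
python3 - <<'E'
from h import *
o=[]
s=status.read_state();print(s['ft_force'],s['torque'],s['ee_pos'])
for n in('scene','side'):
    im,*k=cam(n); P=proj(np.vstack([pose(TUB[0],.4803,-.193,-.089,z) for z in(0,.07)]),*k); lo=(P.min(0)-22).astype(int);hi=(P.max(0)+22).astype(int)
    o.append(cv2.resize(im[lo[1]:hi[1],lo[0]:hi[0]],(400,400*(hi-lo)[1]//(hi-lo)[0]),interpolation=cv2.INTER_CUBIC))
h=max(c.shape[0] for c in o); o=np.hstack([np.pad(c,((0,h-c.shape[0]),(0,0),(0,0))) for c in o]); cv2.imwrite('pics/o6.png',o)
E
```

```text
[-0.95632538 -0.33383773 -6.2510436 ] [ 0.00399018  0.05066382 -0.02863566] [ 0.47968536 -0.19119557  0.31750337]
```

View pics/o6.png

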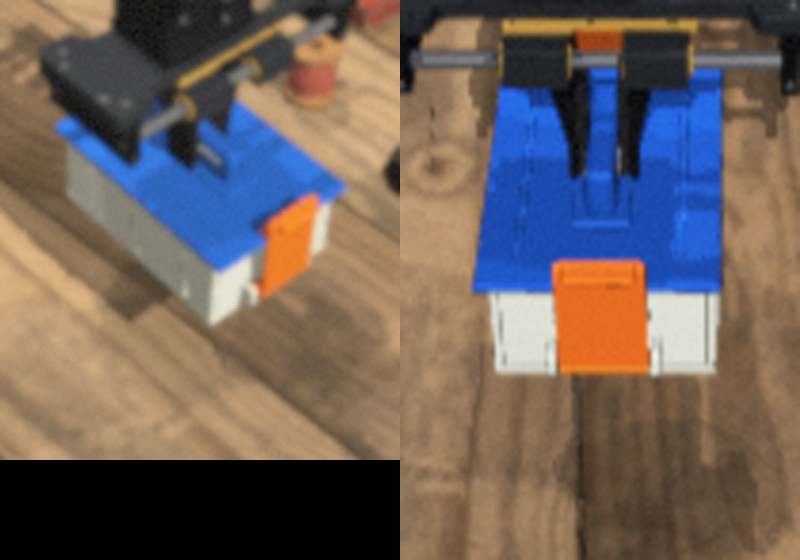

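The tub hangs from the lid about 7 cm up, taking about 6.5 N. I'll hold it a further second, then lower.

Emit:
play_rows(
  series=[
    [0, 0, 0, 0, 0, 0],
    [0, 0, 0, 0, 0, 0],
    [0, 0, 0, 0, 0, 0],
    [0, 0, 0, 0, 0, 0],
    [0, 0, 0, 0, 0, 0],
  ],
)

```text
time: 12.3
ee_pos: [0.4798, -0.1912, 0.3177]
eef_rot: [0.736, 0.676, 0.0, -0.0]
ft_force: [-0.1, 0.6, -7.4]
width: 0.0136
grip_force: 62.6
```

Emit:
play_rows(
  series=[
    [0, 0, 0, 0, 0, 0],
    [0, 0, 0, 0, 0, 0],
    [0, 0, 0, 0, 0, 0],
    [0, 0, 0, 0, 0, 0],
    [0, 0, 0, 0, 0, 0],
  ],
)

```text
time: 12.8
ee_pos: [0.4797, -0.1912, 0.3177]
eef_rot: [0.737, 0.676, 0.0, -0.0]
ft_force: [-0.1, 0.2, -6.3]
width: 0.0137
grip_force: 62.6
```

Emit:
play_rows(
  series=[
    [0, 0, 0.08, 0, 0, 0],
    [0, 0, 0.18, 0, 0, 0],
    [0, 0, 0.28, 0, 0, 0],
    [0, 0, 0.36, 0, 0, 0],
    [0, 0, 0.4, 0, 0, 0],
  ],
)

```text
time: 13.3
ee_pos: [0.4793, -0.191, 0.2561]
eef_rot: [0.737, 0.676, -0.001, -0.001]
ft_force: [-0.4, -0.2, -6.3]
width: 0.0131
grip_force: 62.6
```

Emit:
play_rows(
  series=[
    [0, 0, 0.02, 0, 0, 0],
    [0, 0, 0.04, 0, 0, 0],
    [0, 0, 0.06, 0, 0, 0],
    [0, 0, 0.07, 0, 0, 0],
    [0, 0, 0.07, 0, 0, 0],
  ],
)

```text
time: 13.8
ee_pos: [0.4798, -0.1912, 0.2473]
eef_rot: [0.737, 0.676, 0.0, 0.0]
ft_force: [-0.4, 0.1, -7.8]
width: 0.0135
grip_force: 62.6
```

Emit:
play_rows(
  series=[
    [0, 0, 0.008, 0, 0, 0],
    [0, 0, 0.014, 0, 0, 0],
    [0, 0, 0.014, 0, 0, 0],
    [0, 0, 0.014, 0, 0, 0],
  ],
)

```text
time: 14.2
ee_pos: [0.4802, -0.1912, 0.2458]
eef_rot: [0.736, 0.676, 0.001, 0.0]
ft_force: [-2.0, 3.0, 7.0]
width: 0.0142
grip_force: 63.0
```

Emit:
play_rows(
  series=[
    [0, 0, 0, 0, 0, 0],
    [0, 0, 0, 0, 0, 0],
    [0, 0, 0, 0, 0, 0],
    [0, 0, 0, 0, 0, 0],
    [0, 0, 0, 0, 0, 0],
  ],
  fingers=0.3,
)

```text
time: 14.7
ee_pos: [0.4803, -0.1914, 0.2457]
eef_rot: [0.737, 0.676, 0.001, 0.001]
ft_force: [4.5, 0.3, 4.6]
width: 0.0458
grip_force: 2.7
```

Emit:
play_rows(
  series=[
    [0, 0, -0.05, 0, 0, 0],
    [0, 0, -0.2, 0, 0, 0],
    [0, 0, -0.5, 0, 0, 0],
    [0, 0, -0.8, 0, 0, 0],
    [0, 0, -0.8, 0, 0, 0],
  ],
)

```text
time: 15.2
ee_pos: [0.4803, -0.1921, 0.3706]
eef_rot: [0.737, 0.676, 0.002, 0.003]
ft_force: [0.3, 0.0, -0.4]
width: 0.0567
grip_force: 0.0
```

Emit:
play_rows(
  series=[
    [0, 0, 0, 0, 0, 0],
    [0, 0, 0, 0, 0, 0],
    [0, 0, 0, 0, 0, 0],
  ],
)

```text
time: 15.5
ee_pos: [0.4793, -0.191, 0.3638]
eef_rot: [0.737, 0.676, -0.001, -0.001]
ft_force: [0.5, -0.1, 0.0]
width: 0.0563
grip_force: 0.0
```

```bash
python3 - <<'E'
from h import *
o=[]
for n in('scene','side'):
    im,*k=cam(n); P=proj(pose(TUB[0],.4803,-.193,-.089,0),*k); lo=(P.min(0)-40).astype(int);hi=(P.max(0)+22).astype(int)
    o.append(cv2.resize(im[lo[1]:hi[1],lo[0]:hi[0]],(400,400*(hi-lo)[1]//(hi-lo)[0]),interpolation=cv2.INTER_CUBIC))
h=max(c.shape[0] for c in o); o=np.hstack([np.pad(c,((0,h-c.shape[0]),(0,0),(0,0))) for c in o]); cv2.imwrite('pics/o7.png',o)
print(status.read_state()['ee_pos'])
E
```

```text
[ 0.47945445 -0.19111421  0.36413026]
```

View pics/o7.png

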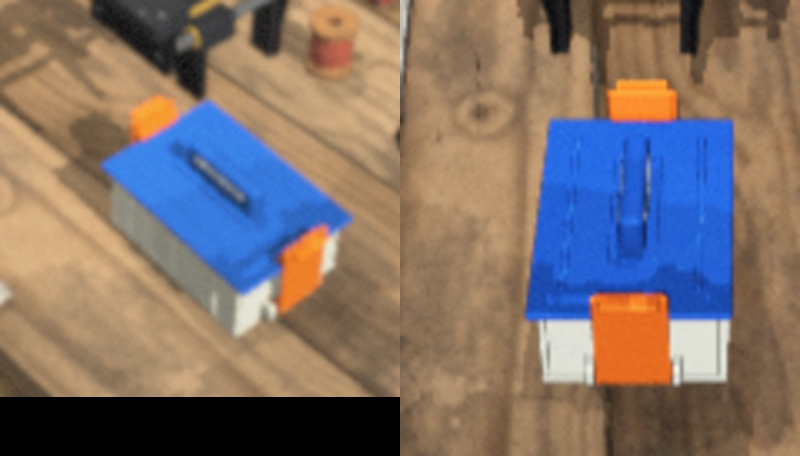

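That was my 11th picture, one over the limit of 10, so I won't view any more. It shows the closed tub standing upright. The near clip is clearly over the edge but the far one is harder to judge, so I'll check it numerically.

```bash
python3 - <<'E'
from h import *
for n in('side','scene'):
    im,*k=cam(n); h=cv2.cvtColor(im,cv2.COLOR_BGR2HSV)
    b=big(blue(im)); fl=[box(108,156,22,27),box(14,70,27,53)]
    p,e=fit(fl,[(b,k)],[.4803,-.193,-.089],.036); print(n,'lid',np.round(p,4),round(e,3))
    om=cv2.inRange(h,(5,150,100),(18,255,255))
    for sgn in(1,-1):
        for dist in(90,86,84,82,80,78,76,74,72,70):  # flange-top plane, classify colours across clip width
            P=np.array([[x,sgn*dist,27] for x in np.linspace(-10,10,11)])
            q=np.round(proj(pose(P,*p,.036),*k)).astype(int)
            print(sgn*dist,int((om[q[:,1],q[:,0]]>0).sum()),end=' | ')
        # expected lower (inner) outline of the nose tip at clip closed: y=73,z=64 ; open .1: y~78
        print('\n nose px closed/open',np.round(proj(pose(np.array([[0,sgn*73,64],[0,sgn*78,64],[0,sgn*78,79.5],[0,sgn*83,79]]),*p,0),*k),1).tolist())
        c=proj(pose(np.array([[0,sgn*60,63],[0,sgn*100,79]]),*p,0),*k)
        L=np.linspace(c[0],c[1],40); v=[(round(float(x),0),round(float(y),0)) for x,y in L if om[int(round(y)),int(round(x))]]; print(' orange first/last',v[:1],v[-1:])
E
```

```text
side lid [ 0.4805 -0.1915 -0.0844] 0.099
90 11 | 86 11 | 84 11 | 82 11 | 80 11 | 78 11 | 76 0 | 74 0 | 72 0 | 70 0 | 
 nose px closed/open [[285.3, 265.3], [285.4, 263.6], [285.1, 257.6], [285.2, 256.1]]
 orange first/last [(285.0, 264.0)] [(286.0, 253.0)]
-90 11 | -86 11 | -84 11 | -82 11 | -80 11 | -78 11 | -76 11 | -74 11 | -72 11 | -70 11 | 
 nose px closed/open [[281.9, 320.9], [281.7, 323.0], [281.4, 316.8], [281.3, 319.2]]
 orange first/last [(282.0, 317.0)] [(281.0, 327.0)]
scene lid [ 0.4803 -0.1903 -0.0959] 0.153
90 11 | 86 11 | 84 11 | 82 11 | 80 11 | 78 11 | 76 8 | 74 0 | 72 0 | 70 0 | 
 nose px closed/open [[328.3, 290.5], [326.7, 289.2], [326.8, 283.8], [325.2, 282.7]]
 orange first/last [(329.0, 289.0)] [(322.0, 281.0)]
-90 10 | -86 11 | -84 11 | -82 11 | -80 11 | -78 11 | -76 11 | -74 11 | -72 8 | -70 0 | 
 nose px closed/open [[377.5, 333.6], [379.3, 335.2], [380.0, 329.9], [381.8, 331.7]]
 orange first/last [(379.0, 333.0)] [(387.0, 337.0)]
```

```bash
python3 - <<'E'
from h import *
im,*k=cam('wrist'); h=cv2.cvtColor(im,cv2.COLOR_BGR2HSV)
om=cv2.inRange(h,(5,150,100),(18,255,255)); b=blue(im)
p=[.4803,-.193,-.089]
for x in(-40,40,-5,0,5):
    P=np.array([[x,y,63] for y in np.arange(60,100,.5)]); q=np.round(proj(pose(P,*p),*k)).astype(int)
    ok=(q[:,1]>=0)&(q[:,1]<480)&(q[:,0]>=0)&(q[:,0]<640); Y=P[ok,1]; o=om[q[ok,1],q[ok,0]]>0; bb=b[q[ok,1],q[ok,0]]>0
    print(x,'blue to',Y[bb].max() if bb.any() else None,'orange',(Y[o].min(),Y[o].max()) if o.any() else None)
E
```

```text
-40 blue to 77.0 orange None
40 blue to 77.5 orange None
-5 blue to 73.5 orange (np.float64(75.0), np.float64(93.5))
0 blue to 73.5 orange (np.float64(75.0), np.float64(93.5))
5 blue to 73.5 orange (np.float64(75.5), np.float64(93.5))
```

From above, the far clip covers the last 3.5–4 mm of the flange, so both clips are shut. Handing in.

```bash
python3 -c "
from h import *
print(job.close_job())"
```

```text
the job is handed in; nothing more can be done
None
```

The lid is snapped on with both clips closed, the tub was lifted about 7 cm by the lid's grip and held for over a second, then set back upright on the bench and handed in; no verdict came back, and I viewed 11 pictures against the limit of 10.

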